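Clamp a re-glued breakfast board in a screw press

TASK

The child's breakfast board from this drawer has just been glued together again from its two plies. Push it gently all the way back on the bed of the screw press so that its back edge lies flush along the fence, then wind the tommy bar clockwise until the platen just meets the board and give it half a turn more from there: less will not close the joint, much more squeezes the glue out. Let go of the press and leave the other things on the worktop as they are.

Things in the scene. Friction and masses are not known exactly. Their poses are not given: they have to be found in the camera images.
- press: Grey bench screw press, fixed. Origin on the screw axis at worktop height; x from its open front to the back fence, y left, z up. Bed x -105 to +85 mm, 240 wide, top at z 40 mm. Fence: steel strip 150 wide, face at x +70, 14 high. Columns 20 thick at y +-98 carry a crossbeam 46 deep, 240 wide, z 118 to 153; brass nut boss (48 wide) up to z 163, column nuts up to z 169.
- hub (a point): On the screw axis at the centre line of the tommy bar, in the screw's head (bright steel, 34 mm diameter, from 16 mm below to 15 mm above this point). It sinks with the screw: 206 to 212 mm above the worktop at the start, 187 to 196 mm when the job is done.
- bar_end (a point): Centre of one ball end (16 mm diameter) of the tommy bar: a level bright steel rod, 10 mm thick, through the screw's head, 140 mm between the centres of its two like ball ends, so each arm is bare from 17 to 62 mm from the axis. It can be pushed round from the side in full circles at its own height; nothing stands in its way there.
- screw (a joint): Turn of the screw, rad; clockwise seen from above is positive and lowers the platen 8 mm per full turn. Starts at 0 to 4.7. Stiff and self-locking: stays where it is left; an even 0.38 N m turns it with the platen in the air (7.6 N at 50 mm from the axis). On the board this rises within a tenth of a turn to 0.6 N m, then slowly to 0.68 N m after half a turn; a hand that has stopped feels less.
- platen: The pressing plate, grey iron, 90 (x) by 150 (y) by 16 mm, with ears guided on the columns. Origin: centre of its underside; axes as the press. It hangs under the screw on a short spring pack (preload about 170 N, then 17 N per mm) that keeps pressure on while glue sets: the platen stops on the board and further turning squeezes the pack.
- board: Loose board of two glued wooden plies, 200 long (x) by 130 mm wide, 0.4 to 0.6 kg, on the press bed under the platen, front overhanging. Origin: centre of its underside; x to its back edge, z up. Upper ply 1.5 mm smaller all round. Hand planed: thickness not known, 16 to 24 mm. Starts 28 to 48 mm short of the fence, up to 0.1 rad askew, with 6 to 20 mm of air up to the platen.
- board_front (a point): Middle of the board's front edge (the robot side), 6 mm above its underside. Free to be pushed from the front; with the board home it lies 130 mm in front of the screw axis, 25 mm beyond the front of the bed.
- board_back (a point): Middle of the board's back edge, 6 mm above its underside. Home: it touches the fence face, 70 mm behind the screw axis.
- bowl: Blue bowl with a round suction foot, 120 mm across, 55 mm high. Bystander. Origin: centre of its underside.
- cup: Orange flip-top sippy cup, 74 mm across, 110 mm high. Bystander. Origin: centre of its underside.
- spoon: Wooden spoon lying flat, 260 mm long. Bystander. Origin: underside, about mid length.
- glue: White glue bottle with a pointed cap, 60 mm across, 138 mm high. Bystander. Origin: centre of its underside.

How it is judged (in metres and radians):
On the way, in this order (a step that is already met when the one before it is completed fails the run):
1. the board lies home: back edge flush along the fence, platen not yet on it (x of board_back in the frame of press above 0.0665 m and angle between the x axis of board and the x axis of press, either way round below 0.035 rad and y of board_back in the frame of press between -0.025 and 0.025 m and angle between board's own z axis and vertical below 0.03 rad and contact force between platen and board below 2 N), for 0.2 s.
2. the platen has come down onto the board, still home (x of board_back in the frame of press above 0.0665 m and angle between the x axis of board and the x axis of press, either way round below 0.035 rad and y of board_back in the frame of press between -0.025 and 0.025 m and angle between board's own z axis and vertical below 0.03 rad and contact force between platen and board above 30 N), for 0.1 s.
At the end, for the whole second after the job is handed in: The board's back edge lies along the fence (within 3.5 mm and 2 degrees, within 25 mm of the middle), and the platen bears on it with the pressure of half a turn past contact, anything from 0.4 to 0.7 of a turn past the first touch (224 to 264 N); the screw is at rest (x of board_back in the frame of press above 0.0665 m and angle between the x axis of board and the x axis of press, either way round below 0.035 rad and y of board_back in the frame of press between -0.025 and 0.025 m and angle between board's own z axis and vertical below 0.03 rad and contact force between platen and board between 224 and 264 N and velocity of joint screw between -0.02 and 0.02 rad/s and linear speed of board below 0.005 m/s).
It fails at once if the board is over-squeezed (more than about 0.85 of a turn past contact) (contact force between platen and board above 285 N).
It fails at once if the arm or hand bears on the board with more than 60 N (contact force between the arm and board above 60 N).
It fails at once if the bowl, cup, spoon or glue bottle is moved by more than 20 mm (distance of any of bowl, cup, spoon, glue from where it was at the start of the episode above 0.02 m).
It also fails if it takes over 72 s, if anything falls off the work surface, if the arm or the gripper's body presses on something with over 40 N, if the wrist force passes 120 N, or if a joint passes its speed limit or range.

ROBOT

A 6-joint arm with a two-finger parallel gripper is mounted at the origin on the work surface. World frame = base frame: x ahead of the robot, y to its left, z up, the work surface at z = 0. Lengths are in mm, angles in rad, forces in N, time in s.
With the tool pointing down it reaches from about 325 to 925 mm from the base axis. Payload 3.1 kg.
Tool frame: the origin (TCP) lies at the very end of the fingers, on their centre line; the grasp point (between the pads) lies 19 mm behind it; z points along the fingers, y is the line along which they close (so a half turn about z gives the same grasp; the last joint's range is limited). The gripper opens to 85 mm and grips with 20 to 120 N. Pads are 22 mm wide; open, the fingers measure 114 mm over their backs; the gripper's body (76 mm by 85 mm) begins 54 mm behind the grasp point. The pads swing forward as they close: fully open they stand 13 mm farther back than shut.
Start: joints at [1.156, 0.217, 1.613, -0, 1.311, -0.112], TCP at [186.353, 596.584, 231.3] pointing down, gripper open.
Joint ranges: [-2.75, 2.75], [-0.78, 2.1], [0.31, 2.55], [-1.13, 4.27], [0.13, 2.63], [-2.58, 2.58]. Speed limits (rad/s): [2.79, 2.79, 3.14, 3.14, 3.14, 3.14].

INTERFACE

Orientations are given as a unit quaternion [x, y, z, w].
In Python, from rig import status, imaging, workorder gives the robot as it stands.
- The arm moves only by the tool send_rows, never from a script. Its argument "moves" is a list of rows, each an object of numbers: "grip": the closure, from 0 (fully open) to 1 (shut); "dx", "dy", "dz": the shift along the tool's x, y, z normalised to -1 to 1, where 1 is 0.4 m; "ax", "ay", "az": the turn, a rotation vector about the tool's x, y, z normalised to -1 to 1, where 1 is 10 degrees. A call has 1 to 20 rows; each row shifts and turns the commanded pose from where the row before left it, along the tool's axes as they then stand; what a row does not reach is not made up. A row lasts 1/8 s, in which the tool goes at most 62.5 mm and 10.7 degrees, less where a joint would pass 70% of its speed; a pose out of reach is approached as far as the arm can. A call with a number of a shift or a turn outside -1 to 1 is refused whole. A call with a gripper value outside its range is refused whole. The fingers move at their own pace and stop on an object; "newtons" is the grip in N (left out, the last holds). Time passes only in rows, so rows that do not move let the fingers close. It gives the time, the measured TCP pose, the force, the opening and the grip force at its end, in the units of the state.
- status.observe(): the state, without advancing time (a new reading comes with each control period).
- imaging.snapshot(name): name is "side" or "top"; returns a dict with "image" (480x640x3 uint8, red, green, blue), "depth" (480x640 float32, mm along the optical axis (not along the pixel's ray), 0 where there is no reading), "fx", "fy", "cx", "cy" (pixels), "dist_coeffs" ([k1, k2, p1, p2, k3] as OpenCV has them; the pictures are not rectified), "position" and "orientation" of the camera in the world. Camera axes: x right, y down, z forward; pixel columns grow to the right and rows downward; lengths in mm; the calibration is good to about 2 mm. A picture is of the moment at which its call begins.
- workorder.hand_in(): hands the job in; it is judged then, once.
The state is a dict: "clock": time; "qpos": joint angles; "dq": joint speeds; "effort": joint torques, N m; "eef_pos": TCP position; "tcp_rot": TCP orientation; "force": force on the tool from outside, world axes, zero at the start; "wrist_torque": the same for the moment, N m; "finger_gap": opening from 0.0 (shut) to 1.0 (fully open); "gripper_force": force on a finger pad.
Only numpy, scipy, OpenCV 4.12 (cv2) and the standard library are available. Lean on these libraries where they do the work, as an engineer would, in place of code of your own. Each camera call takes 0.05 s, during which the arm holds its last target. There are 200 camera calls.

## Working session

There is one attempt and no reset: what is moved stays moved. The work goes in short steps, Python scripts to look and compute and a tool call to move; the robot and the scene stay as the last step left them, time stands still between calls to the robot, and variables do not carry over. Pictures are saved under pics/ and viewed, at most 10 in all, crops included, and the job is handed in when it is done.

Besides the shell and the picture viewer there is one more tool, called as name([rows], argument=value, ...), one row to a line, values as JSON. send_rows: Moves the arm, as the interface text tells. Its arguments: {"type":"object","properties":{"moves":{"type":"array","items":{"type":"object","properties":{"grip":{"type":"number"},"dx":{"type":"number"},"dy":{"type":"number"},"dz":{"type":"number"},"ax":{"type":"number"},"ay":{"type":"number"},"az":{"type":"number"}}}},"newtons":{"type":"number"}},"required":["moves"]}

```bash
ls; mkdir -p pics; python3 - <<'E'
from rig import status, imaging
import cv2,numpy as np
print(status.observe())
for n in("side","top"):
    s=imaging.snapshot(n)
    cv2.imwrite(f"pics/{n}0.png",s["image"][:,:,::-1]); np.savez(f"{n}0.npz",**s)
    print(n,s["fx"],s["cx"],s["cy"],s["dist_coeffs"],s["position"],s["orientation"])
E
```

```text
pics
{'clock': 0.0, 'qpos': array([ 1.15580250e+00,  2.17737641e-01,  1.61495572e+00, -1.14031010e-05,
        1.31130951e+00, -1.12255945e-01]), 'dq': array([-0.00195967, -0.00077864,  0.00011985, -0.0003975 ,  0.00227914,
        0.00148395]), 'effort': array([ 8.54175632e-04, -3.96843302e+01, -3.03853369e+01, -1.22451052e-04,
        9.56855627e-03, -2.23086232e-05]), 'eef_pos': array([186.01302888, 595.80861091, 229.96725534]), 'tcp_rot': array([ 1.50789998e-01,  9.88565083e-01, -1.16491043e-03, -3.08711107e-04]), 'force': array([ 0.66083018, -0.08870438, -0.2171566 ]), 'wrist_torque': array([-0.06756856,  0.01548619, -0.03689876]), 'gripper_force': 0.0, 'finger_gap': 1.0005649804449037}
side 575.728454319516 315.2592766180803 234.19319105701538 [0.00508826 0.         0.         0.         0.        ] [ 259.62041238 1183.10376024 1264.0374642 ] [-0.12649524  0.9058759  -0.40043648  0.05512204]
top 435.43277811858087 311.7072110445864 239.3149485241569 [-0.05233933  0.          0.          0.          0.        ] [ 526.07993452    6.08405856 1146.71108597] [-0.70577997  0.70802329 -0.01442757  0.01922236]
```

View pics/side0.png

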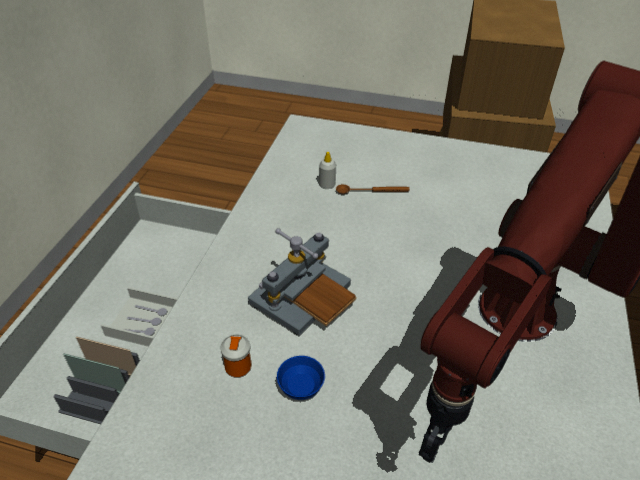

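View pics/top0.png

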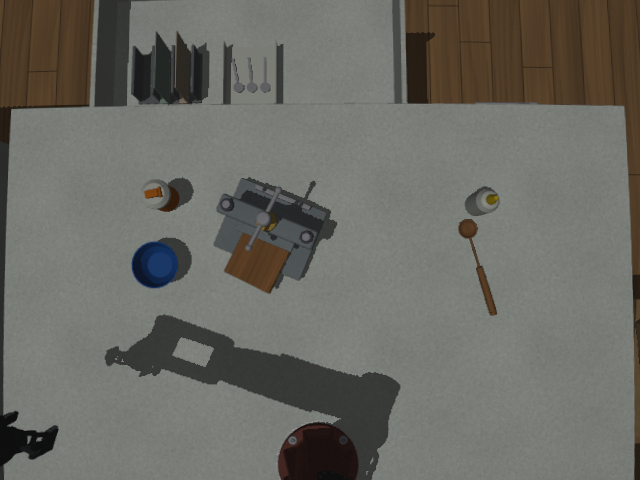

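The side view shows the press around (300,275), with the board's front overhanging toward the robot. In the top view the column nuts are at about (227,205) and (306,237), the hub is at (263,218), and the bar runs from (249,248) to (277,190). The board's front corners are near (226,272) and (272,292).

```bash
cat > h.py <<'E'
import numpy as np,cv2
from scipy.spatial.transform import Rotation as R
def K(s): return np.array([[s["fx"],0,s["cx"]],[0,s["fy"],s["cy"]],[0,0,1.]])
def ray(s,uv):
    p=cv2.undistortPoints(np.array([[uv]],float),K(s),np.array(s["dist_coeffs"]))[0,0]
    return R.from_quat(s["orientation"]).as_matrix()@np.array([p[0],p[1],1])
def plane(s,uv,z):
    r=ray(s,uv);o=np.array(s["position"]);return o+r*(z-o[2])/r[2]
def proj(s,P):
    M=R.from_quat(s["orientation"]).as_matrix()
    q=(np.atleast_2d(P)-s["position"])@M
    return cv2.projectPoints(q,np.zeros(3),np.zeros(3),K(s),np.array(s["dist_coeffs"]))[0][:,0]
def cloud(s):
    h,w=s["depth"].shape
    uv=np.stack(np.meshgrid(np.arange(w),np.arange(h)),-1).reshape(-1,1,2).astype(float)
    p=cv2.undistortPoints(uv,K(s),np.array(s["dist_coeffs"]))[:,0]
    q=np.c_[p,np.ones(len(p))]*s["depth"].reshape(-1,1)
    return (q@R.from_quat(s["orientation"]).as_matrix().T+s["position"]).reshape(h,w,3)
E
python3 - <<'E'
import numpy as np,cv2
from h import *
t=dict(np.load("top0.npz"));d=dict(np.load("side0.npz"))
a=cv2.resize(t["image"][165:305,205:345,::-1],(560,560),interpolation=cv2.INTER_CUBIC);cv2.imwrite("pics/topc.png",a)
a=cv2.resize(d["image"][220:340,235:365,::-1],(650,600),interpolation=cv2.INTER_CUBIC);cv2.imwrite("pics/sidec.png",a)
for n,s in(("t",t),("s",d)):
    C=cloud(s)
    hs=cv2.cvtColor(s["image"],cv2.COLOR_RGB2HSV)
    z=C[...,2]
    roi=np.zeros(z.shape,bool)
    if n=="t": roi[165:305,205:345]=1
    else: roi[220:340,235:365]=1
    print(n,"table z",np.median(z[240:250,380:390]) if n=="t" else np.median(z[230:240,390:400]))
    w=roi&(hs[...,0]<22)&(hs[...,1]>110)&(z<85)&(z>40)
    print("board",w.sum(),np.percentile(z[w],[5,25,50,75,95]))
    m=roi&(z>195); print("hub/bar",m.sum(),np.percentile(z[m],[5,50,95]))
    v,u=np.nonzero(m); print(np.c_[u,v,C[m].round()][::max(1,len(u)//14)])
    b=roi&(z>30)&(z<46); print("bed",np.median(z[b]),b.sum())
E
```

```text
t table z 1.1757337066591163
board 2120 [57.42039576 59.66702574 61.09779339 62.4443449  64.51296233]
hub/bar 550 [ 209.30698278  216.83479576 1146.71108597]
[[ 281.  165.  526.    6. 1147.]
 [ 275.  191.  676.   92.  212.]
 [ 274.  197.  662.   93.  214.]
 [ 271.  204.  647.  100.  212.]
 [ 262.  211.  631.  118.  223.]
 [ 263.  214.  624.  116.  223.]
 [ 255.  217.  619.  134.  219.]
 [ 259.  219.  526.    6. 1147.]
 [ 265.  221.  610.  112.  222.]
 [ 262.  224.  603.  118.  222.]
 [ 259.  228.  595.  126.  211.]
 [ 252.  235.  580.  141.  213.]
 [ 252.  241.  567.  141.  214.]
 [ 250.  247.  554.  145.  214.]
 [ 254.  291.  526.    6. 1147.]]
bed 40.91158867788886 2497
s table z 1.5567876806599088
board 1740 [51.33949114 58.21853583 60.4784342  62.56314821 65.47989973]
hub/bar 377 [ 204.72714161  215.92330761 1264.0374642 ]
[[ 291.  224.  260. 1183. 1264.]
 [ 265.  233.  260. 1183. 1264.]
 [ 286.  235.  649.   98.  214.]
 [ 299.  237.  609.  106.  224.]
 [ 294.  239.  621.  114.  221.]
 [ 293.  241.  619.  127.  225.]
 [ 291.  243.  625.  127.  216.]
 [ 291.  245.  624.  130.  212.]
 [ 303.  246.  592.  128.  215.]
 [ 299.  248.  603.  128.  205.]
 [ 295.  250.  612.  134.  201.]
 [ 350.  252.  260. 1183. 1264.]
 [ 316.  255.  549.  151.  215.]
 [ 255.  267.  260. 1183. 1264.]
 [ 281.  316.  260. 1183. 1264.]]
bed 40.683658848104415 1400
```

View pics/topc.png

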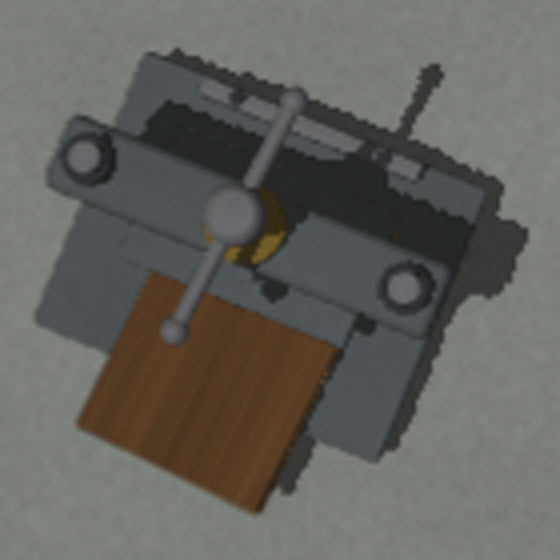

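View pics/sidec.png

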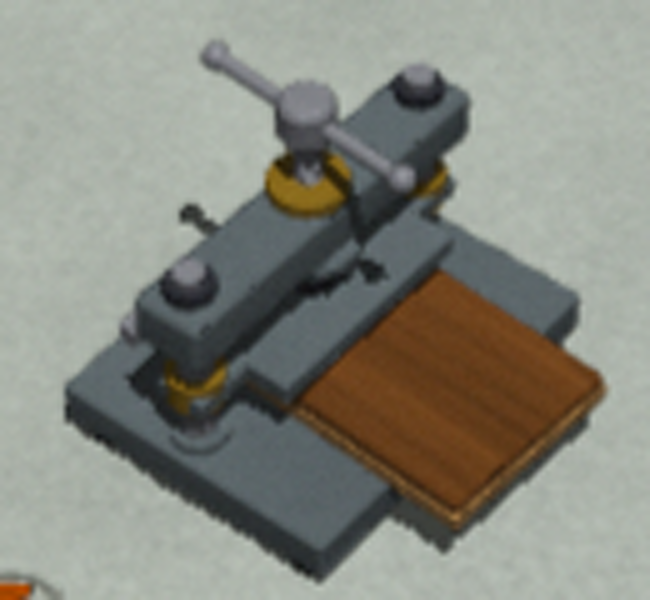

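The crops show the board's near corners at about (80,425) and (257,514) in the top crop, the nuts at (83,157) and (405,287), and the bar's ball ends at (174,331) and (292,100). The front of the board is clear.

```bash
python3 - <<'E'
import numpy as np,cv2
from h import *
t=dict(np.load("top0.npz"))
s=t
def c(x,y): return (205+x/4-.375,165+y/4-.375)
L=plane(t,c(86,157),169);Rr=plane(t,c(406,286),169)
v=L-Rr; yaw=np.arctan2(-v[0],v[1]); print("nuts",L,Rr,np.linalg.norm(v),"yaw",yaw,"mid",(L+Rr)/2)
e1=plane(t,c(174,331),214);e2=plane(t,c(292,100),214)
print("ends",e1,e2,np.linalg.norm(e1-e2),"mid",(e1+e2)/2, "barang",np.arctan2(*(e2-e1)[[1,0]]))
C=cloud(t);hs=cv2.cvtColor(t["image"],cv2.COLOR_RGB2HSV);z=C[...,2]
roi=np.zeros(z.shape,bool);roi[165:305,205:345]=1
w=(roi&(hs[...,0]<22)&(hs[...,1]>110)&(z<90)&(z>40)).astype(np.uint8)
n,l,st,_=cv2.connectedComponentsWithStats(w);w=(l==1+np.argmax(st[1:,4]))
w=cv2.morphologyEx(w.astype(np.uint8),cv2.MORPH_CLOSE,np.ones((7,7)))
cn=max(cv2.findContours(w,0,2)[0],key=cv2.contourArea)
P=np.array([plane(t,p[0],60)[:2] for p in cn],np.float32)
Rm=np.array([[np.cos(yaw),-np.sin(yaw)],[np.sin(yaw),np.cos(yaw)]])
o=((L+Rr)/2)[:2]
rc=cv2.minAreaRect(P);print(rc);print("corners press",((cv2.boxPoints(rc)-o)@Rm).round(1))
print("board z",np.median(z[w>0]))
q=((P-o)@Rm)
for lo in(-140,-120,-100,-80): 
    m=abs(q[:,0]-lo)<10; print(lo,q[m].round(0).tolist()[::3])
E
```

```text
nuts [653.67433274 206.26801967 169.        ] [579.88240073  25.17853154 169.        ] 195.54705812594085 yaw -0.3869454924968479 mid [616.77836674 115.7232756  169.        ]
ends [553.64387297 148.9225444  214.        ] [678.19028811  85.62460043 214.        ] 139.70840789454707 mid [615.91708054 117.27357242 214.        ] barang -0.47020812095152337
((522.9651489257812, 151.57754516601562), (126.03528594970703, 113.5024185180664), 64.08795166015625)
corners press [[-161.1  -61.4]
 [ -47.9  -68.8]
 [ -39.7   57. ]
 [-152.9   64.4]]
board z 61.183747839547436
-140 [[-131.0, 62.0], [-139.0, 62.0], [-147.0, 64.0], [-139.0, -63.0]]
-120 [[-111.0, 60.0], [-120.0, 62.0], [-127.0, 61.0], [-123.0, -62.0], [-115.0, -64.0]]
-100 [[-92.0, 59.0], [-100.0, 59.0], [-108.0, 61.0], [-104.0, -64.0], [-96.0, -64.0]]
-80 [[-72.0, 57.0], [-81.0, 59.0], [-89.0, 58.0], [-81.0, -66.0], [-74.0, -66.0]]
```

send_rows([
  {"grip": 0, "az": 0.48},
  {"dx": -0.092, "dy": -0.071},
  {"dx": -0.092, "dy": -0.071},
  {"dx": -0.092, "dy": -0.071},
  {"dx": -0.092, "dy": -0.071},
  {"dx": -0.092, "dy": -0.071},
  {"dx": -0.092, "dy": -0.071},
  {"dx": -0.092, "dy": -0.071},
  {"dx": -0.092, "dy": -0.071},
  {"dx": -0.092, "dy": -0.071},
  {"dx": -0.092, "dy": -0.071},
  {},
  {},
])

```text
validation failed for argument at $.mo...
```

send_rows([
  {"grip": 0, "dx": 0, "dy": 0, "dz": 0, "ax": 0, "ay": 0, "az": 0.48},
  {"grip": 0, "dx": -0.092, "dy": -0.071, "dz": 0, "ax": 0, "ay": 0, "az": 0},
  {"grip": 0, "dx": -0.092, "dy": -0.071, "dz": 0, "ax": 0, "ay": 0, "az": 0},
  {"grip": 0, "dx": -0.092, "dy": -0.071, "dz": 0, "ax": 0, "ay": 0, "az": 0},
  {"grip": 0, "dx": -0.092, "dy": -0.071, "dz": 0, "ax": 0, "ay": 0, "az": 0},
  {"grip": 0, "dx": -0.092, "dy": -0.071, "dz": 0, "ax": 0, "ay": 0, "az": 0},
  {"grip": 0, "dx": -0.092, "dy": -0.071, "dz": 0, "ax": 0, "ay": 0, "az": 0},
  {"grip": 0, "dx": -0.092, "dy": -0.071, "dz": 0, "ax": 0, "ay": 0, "az": 0},
  {"grip": 0, "dx": -0.092, "dy": -0.071, "dz": 0, "ax": 0, "ay": 0, "az": 0},
  {"grip": 0, "dx": -0.092, "dy": -0.071, "dz": 0, "ax": 0, "ay": 0, "az": 0},
  {"grip": 0, "dx": -0.092, "dy": -0.071, "dz": 0, "ax": 0, "ay": 0, "az": 0},
  {"grip": 0, "dx": 0, "dy": 0, "dz": 0, "ax": 0, "ay": 0, "az": 0},
])

```text
clock: 1.6
eef_pos: [421.0, 192.4, 230.9]
tcp_rot: [0.194, 0.981, -0.0, -0.0]
force: [-1.1, 0.2, 0.1]
finger_gap: 1.0
gripper_force: 0.0
```

send_rows([
  {"grip": 0, "dx": 0, "dy": 0, "dz": 0.123, "ax": 0, "ay": 0, "az": 0},
  {"grip": 0, "dx": 0, "dy": 0, "dz": 0.123, "ax": 0, "ay": 0, "az": 0},
  {"grip": 0, "dx": 0, "dy": 0, "dz": 0.123, "ax": 0, "ay": 0, "az": 0},
  {"grip": 0, "dx": 0, "dy": 0, "dz": 0.123, "ax": 0, "ay": 0, "az": 0},
  {"grip": 0, "dx": -0.04, "dy": 0, "dz": 0, "ax": 0, "ay": 0, "az": 0},
  {"grip": 0, "dx": -0.035, "dy": 0, "dz": 0, "ax": 0, "ay": 0, "az": 0},
  {"grip": 0, "dx": 0, "dy": 0, "dz": 0, "ax": 0, "ay": 0, "az": 0},
])

```text
clock: 2.48
eef_pos: [452.4, 184.0, 37.7]
tcp_rot: [0.193, 0.981, 0.001, 0.003]
force: [0.5, 0.0, 0.6]
finger_gap: 0.998
gripper_force: 0.0
```

```bash
python3 - <<'E'
from rig import imaging
import cv2,numpy as np
s=imaging.snapshot("side");t=imaging.snapshot("top")
a=cv2.resize(s["image"][190:350,235:435,::-1],(600,480),interpolation=cv2.INTER_CUBIC)
cv2.imwrite("pics/push1.png",a)
E
```

```text
(no output)
```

View pics/push1.png

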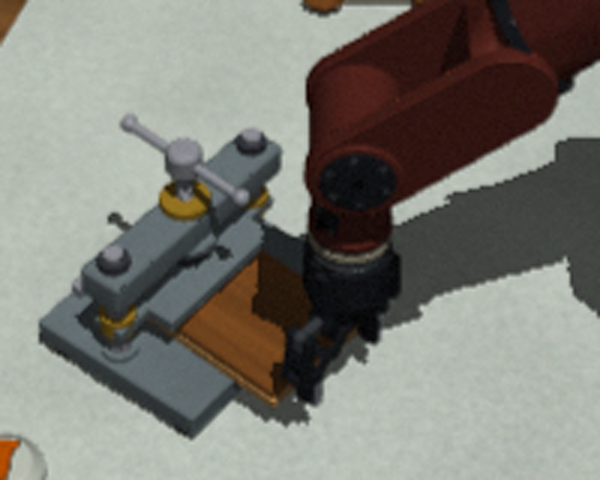

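The fingers stand just in front of the board edge, around (310,380) in the crop, with the tommy bar well clear.

send_rows([
  {"grip": 0, "dx": 0, "dy": 0, "dz": 0.013, "ax": 0, "ay": 0, "az": 0},
  {"grip": 0, "dx": -0.01, "dy": 0, "dz": 0, "ax": 0, "ay": 0, "az": 0},
  {"grip": 0, "dx": -0.01, "dy": 0, "dz": 0, "ax": 0, "ay": 0, "az": 0},
  {"grip": 0, "dx": -0.01, "dy": 0, "dz": 0, "ax": 0, "ay": 0, "az": 0},
  {"grip": 0, "dx": -0.01, "dy": 0, "dz": 0, "ax": 0, "ay": 0, "az": 0},
  {"grip": 0, "dx": -0.01, "dy": 0, "dz": 0, "ax": 0, "ay": 0, "az": 0},
  {"grip": 0, "dx": -0.01, "dy": 0, "dz": 0, "ax": 0, "ay": 0, "az": 0},
])

```text
clock: 3.45
eef_pos: [470.2, 174.3, 29.0]
tcp_rot: [0.192, 0.981, -0.0, -0.0]
force: [-2.1, 0.1, -0.4]
finger_gap: 1.0
gripper_force: 1.0
```

send_rows([
  {"grip": 0, "dx": -0.006, "dy": 0, "dz": 0, "ax": 0, "ay": 0, "az": 0},
  {"grip": 0, "dx": -0.006, "dy": 0, "dz": 0, "ax": 0, "ay": 0, "az": 0},
  {"grip": 0, "dx": -0.006, "dy": 0, "dz": 0, "ax": 0, "ay": 0, "az": 0},
  {"grip": 0, "dx": -0.006, "dy": 0, "dz": 0, "ax": 0, "ay": 0, "az": 0},
  {"grip": 0, "dx": -0.004, "dy": 0, "dz": 0, "ax": 0, "ay": 0, "az": 0},
])

```text
clock: 4.08
eef_pos: [480.7, 170.3, 29.3]
tcp_rot: [0.192, 0.981, 0.0, 0.0]
force: [-2.3, 1.3, -0.8]
finger_gap: 1.001
gripper_force: 1.0
```

send_rows([
  {"grip": 0, "dx": -0.004, "dy": 0, "dz": 0, "ax": 0, "ay": 0, "az": 0},
  {"grip": 0, "dx": -0.003, "dy": 0, "dz": 0, "ax": 0, "ay": 0, "az": 0},
  {"grip": 0, "dx": -0.003, "dy": 0, "dz": 0, "ax": 0, "ay": 0, "az": 0},
])

```text
clock: 4.45
eef_pos: [484.2, 168.7, 29.3]
tcp_rot: [0.192, 0.981, 0.0, -0.0]
force: [-1.3, 1.4, -1.0]
finger_gap: 1.001
gripper_force: 1.1
```

send_rows([
  {"grip": 0, "dx": -0.003, "dy": 0, "dz": 0, "ax": 0, "ay": 0, "az": 0},
  {"grip": 0, "dx": -0.003, "dy": 0, "dz": 0, "ax": 0, "ay": 0, "az": 0},
])

```text
clock: 4.7
eef_pos: [486.1, 168.0, 29.3]
tcp_rot: [0.192, 0.981, 0.0, -0.001]
force: [-4.5, 1.4, 1.4]
finger_gap: 1.001
gripper_force: 2.7
```

```bash
cat > chk.py <<'E'
from rig import imaging
from h import *
import sys
t=imaging.snapshot("top")
hs=cv2.cvtColor(t["image"],cv2.COLOR_RGB2HSV)
w=np.zeros(hs.shape[:2],np.uint8);w[240:305,205:300]=((hs[...,0]<22)&(hs[...,1]>110))[240:305,205:300]
n,l,st,_=cv2.connectedComponentsWithStats(w);w=(l==1+np.argmax(st[1:,4])).astype(np.uint8)
yaw=-.387;c,s=np.cos(yaw),np.sin(yaw);Rm=np.array([[c,-s],[s,c]])
cn=max(cv2.findContours(w,0,1)[0],key=cv2.contourArea)
q=np.array([plane(t,p[0],60)[:2]-[616.3,116.5] for p in cn])@Rm
for nm,m in(("left",(q[:,1]>50)&(q[:,0]>-120)),("right",(q[:,1]<-50)&(q[:,0]>-120))):
    if m.sum()>3:
        f=np.polyfit(q[m,0],q[m,1],1);print(nm,m.sum(),"slope",f[0],"y@-90",np.polyval(f,-90))
m=(q[:,0]<-105)&(abs(q[:,1])<50);print("front",m.sum(),np.percentile(q[m,0],[0,25,50]) if m.any() else "")
if m.sum()>3: print("front slope",np.polyfit(q[m,1],q[m,0],1))
if len(sys.argv)>1: cv2.imwrite(sys.argv[1],cv2.resize(t["image"][165:305,205:345,::-1],(560,560),interpolation=cv2.INTER_CUBIC))
E
python3 chk.py
```

```text
left 25 slope -0.09686300501622808 y@-90 61.58020649596562
right 31 slope 0.05050206328786783 y@-90 -60.32985383744666
front 117 [-232.53067587 -201.56715119 -180.43492548]
front slope [  -0.50814331 -179.07590508]
```

send_rows([
  {"grip": 0, "dx": -0.003, "dy": 0, "dz": 0, "ax": 0, "ay": 0, "az": 0},
  {"grip": 0, "dx": -0.003, "dy": 0, "dz": 0, "ax": 0, "ay": 0, "az": 0},
])

```text
clock: 5.0
eef_pos: [486.0, 168.0, 29.3]
tcp_rot: [0.192, 0.981, 0.0, -0.003]
force: [-11.3, 5.6, 7.6]
finger_gap: 0.999
gripper_force: 6.1
```

send_rows([
  {"grip": 0, "dx": -0.003, "dy": 0, "dz": 0, "ax": 0, "ay": 0, "az": 0},
  {"grip": 0, "dx": 0, "dy": 0, "dz": 0, "ax": 0, "ay": 0, "az": 0},
  {"grip": 0, "dx": 0, "dy": 0, "dz": 0, "ax": 0, "ay": 0, "az": 0},
])

```text
clock: 5.38
eef_pos: [486.0, 167.9, 29.3]
tcp_rot: [0.192, 0.981, 0.0, -0.004]
force: [-11.7, 6.3, 9.6]
finger_gap: 1.001
gripper_force: 6.8
```

Firm against the fence. I'll back off, rise clear and check.

send_rows([
  {"grip": 0, "dx": 0.02, "dy": 0, "dz": 0, "ax": 0, "ay": 0, "az": 0},
  {"grip": 0, "dx": 0.1, "dy": 0, "dz": 0, "ax": 0, "ay": 0, "az": 0},
  {"grip": 0, "dx": 0.1, "dy": 0, "dz": -0.1, "ax": 0, "ay": 0, "az": 0},
  {"grip": 0, "dx": 0, "dy": 0, "dz": -0.15, "ax": 0, "ay": 0, "az": 0},
  {"grip": 1, "dx": 0, "dy": 0, "dz": -0.15, "ax": 0, "ay": 0, "az": 0},
  {"grip": 1, "dx": 0, "dy": 0, "dz": -0.12, "ax": 0, "ay": 0, "az": 0},
  {"grip": 1, "dx": 0, "dy": 0, "dz": -0.1, "ax": 0, "ay": 0, "az": 0},
  {"grip": 1, "dx": 0, "dy": 0, "dz": 0, "ax": 0, "ay": 0, "az": 0},
])

```text
clock: 6.38
eef_pos: [412.1, 200.3, 282.9]
tcp_rot: [0.192, 0.981, 0.003, 0.006]
force: [-1.1, -0.0, -1.3]
finger_gap: 0.146
gripper_force: 0.0
```

```bash
python3 chk.py pics/home.png
```

```text
left 25 slope -0.10434262740132391 y@-90 61.77178394985515
right 31 slope 0.04316488023296727 y@-90 -60.16951545275271
front 37 [-127.92758985 -126.60976527 -126.04325226]
front slope [-8.11581783e-03 -1.26056995e+02]
```

View pics/home.png

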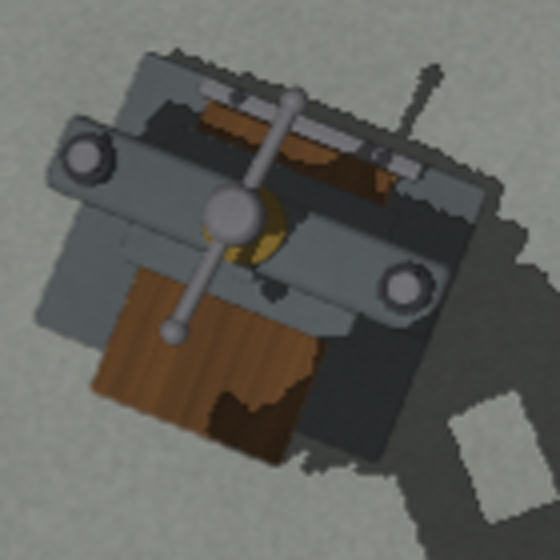

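The board lies flush along the fence: its back edge runs parallel to the steel strip around (295,145), and the front edge is level at 130 mm. The bar has not moved: its ends are still at (174,331) and (292,100).

```bash
python3 - <<'E'
from rig import imaging,status
from h import *
print(status.observe()["eef_pos"])
yaw=-.387;c,s=np.cos(yaw),np.sin(yaw);Rm=np.array([[c,-s],[s,c]])
for n in("top","side"):
    t=imaging.snapshot(n);C=cloud(t);q=(C[...,:2]-[616.2,117])@Rm;x,y,z=q[...,0],q[...,1],C[...,2]
    r=np.hypot(x,y)
    for nm,m in(("head",(r<12)&(z>200)&(z<260)),("bar",(r>20)&(r<60)&(z>195)&(z<235)),("platen",(x>-42)&(x<-30)&(abs(y)<60)&(z<115)&(z>60)),("platenfrontface",(x>-50)&(x<-42)&(abs(y)<60)&(z<115)&(z>50)),("board",(x>-120)&(x<-60)&(abs(y)<50)&(z<90)),("beam",(abs(x)<18)&(abs(y)>35)&(abs(y)<75)&(z>100)&(z<190)),("bed",(x>-95)&(x<-30)&(abs(y)>75)&(z<60))):
        print(n,nm,m.sum(),np.percentile(z[m],[10,50,90]).round(1) if m.any() else "")
E
```

```text
[410.43141056 199.80070981 279.99529004]
top head 99 [221.9 223.7 225.7]
top bar 170 [210.3 212.8 215.3]
top platen 217 [86.5 89.1 91.3]
top platenfrontface 140 [58.7 62.7 89.9]
top board 906 [58.5 61.1 63.6]
top beam 543 [151.7 153.8 156.3]
top bed 14851 [-1.7  1.4  5.1]
side head 45 [220.  223.2 225.9]
side bar 100 [208.5 212.1 215.1]
side platen 166 [63.8 87.7 92.4]
side platenfrontface 212 [59.  76.5 90.3]
side board 677 [ 1.9 60.3 64.2]
side beam 227 [150.4 154.  156.9]
side bed 8957 [-32.7   1.2  31.7]
```

send_rows([
  {"grip": 1, "dx": -0.114, "dy": -0.014, "dz": 0, "ax": 0, "ay": 0, "az": 0},
  {"grip": 1, "dx": -0.114, "dy": -0.014, "dz": 0, "ax": 0, "ay": 0, "az": 0},
  {"grip": 1, "dx": -0.114, "dy": -0.014, "dz": 0, "ax": 0, "ay": 0, "az": 0},
  {"grip": 1, "dx": -0.113, "dy": -0.013, "dz": 0, "ax": 0, "ay": 0, "az": 0},
  {"grip": 1, "dx": 0, "dy": 0, "dz": 0, "ax": 0, "ay": 0, "az": 0},
  {"grip": 1, "dx": 0, "dy": 0, "dz": 0, "ax": 0, "ay": 0, "az": 0},
])

```text
clock: 7.28
eef_pos: [567.3, 110.6, 275.1]
tcp_rot: [0.192, 0.981, -0.0, -0.002]
force: [0.2, 0.3, 0.6]
finger_gap: 0.003
gripper_force: 0.0
```

send_rows([
  {"grip": 1, "dx": -0.0075, "dy": 0.003, "dz": 0.08, "ax": 0, "ay": 0, "az": 0},
  {"grip": 1, "dx": 0, "dy": 0, "dz": 0.08, "ax": 0, "ay": 0, "az": 0},
  {"grip": 1, "dx": 0, "dy": 0, "dz": 0.0375, "ax": 0, "ay": 0, "az": 0},
  {"grip": 1, "dx": 0, "dy": 0, "dz": 0, "ax": 0, "ay": 0, "az": 0},
  {"grip": 1, "dx": 0, "dy": 0, "dz": 0, "ax": 0, "ay": 0, "az": 0},
])

```text
clock: 7.9
eef_pos: [572.5, 110.9, 199.8]
tcp_rot: [0.192, 0.981, 0.0, 0.001]
force: [0.1, -0.1, 0.4]
finger_gap: -0.0
gripper_force: 0.0
```

```bash
cat > circ.py <<'E'
# rows to follow circle R about hub, clockwise, from commanded angle a0 (deg, press frame), step st, n rows
import sys,numpy as np
a0,st,n,R=[float(v) for v in sys.argv[1:5]];n=int(n)
P=np.array([[R*np.cos(np.radians(a0-st*i)),R*np.sin(np.radians(a0-st*i))] for i in range(n+1)])
d=np.diff(P,axis=0)
for i,(x,y) in enumerate(d): print(f"{a0-st*(i+1):.0f}: dx {-x/400:.4f} dy {y/400:.4f} dz {8*st/360/400:.5f}")
E
cat > pos.py <<'E'
from rig import status
import numpy as np
o=status.observe();yaw=-.387;c,s=np.cos(yaw),np.sin(yaw);Rm=np.array([[c,-s],[s,c]])
q=(o["eef_pos"][:2]-[616.2,117])@Rm;f=o["force"][:2]@Rm
r=np.hypot(*q);a=np.arctan2(q[1],q[0]);t=np.array([np.sin(a),-np.cos(a)])
print("t",round(o["clock"],2),"pressxy",q.round(1),"z",o["eef_pos"][2].round(1),"ang",np.degrees(a).round(1)%360,"r",r.round(1),"Ftan",(f@t).round(1),"Frad",(f@q/r).round(1),"Fz",o["force"][2].round(1),"torque",(-(q[0]*f[1]-q[1]*f[0])/1000).round(3))
E
python3 pos.py; python3 circ.py 210 15 25 46
```

```text
t 7.9 pressxy [-38.2 -22.1] z 199.8 ang 210.1 r 44.1 Ftan -0.1 Frad -0.0 Fz 0.4 torque -0.003
195: dx 0.0115 dy 0.0277 dz 0.00083
180: dx 0.0039 dy 0.0298 dz 0.00083
165: dx -0.0039 dy 0.0298 dz 0.00083
150: dx -0.0115 dy 0.0277 dz 0.00083
135: dx -0.0183 dy 0.0238 dz 0.00083
120: dx -0.0238 dy 0.0183 dz 0.00083
105: dx -0.0277 dy 0.0115 dz 0.00083
90: dx -0.0298 dy 0.0039 dz 0.00083
75: dx -0.0298 dy -0.0039 dz 0.00083
60: dx -0.0277 dy -0.0115 dz 0.00083
45: dx -0.0238 dy -0.0183 dz 0.00083
30: dx -0.0183 dy -0.0238 dz 0.00083
15: dx -0.0115 dy -0.0277 dz 0.00083
0: dx -0.0039 dy -0.0298 dz 0.00083
-15: dx 0.0039 dy -0.0298 dz 0.00083
-30: dx 0.0115 dy -0.0277 dz 0.00083
-45: dx 0.0183 dy -0.0238 dz 0.00083
-60: dx 0.0238 dy -0.0183 dz 0.00083
-75: dx 0.0277 dy -0.0115 dz 0.00083
-90: dx 0.0298 dy -0.0039 dz 0.00083
-105: dx 0.0298 dy 0.0039 dz 0.00083
-120: dx 0.0277 dy 0.0115 dz 0.00083
-135: dx 0.0238 dy 0.0183 dz 0.00083
-150: dx 0.0183 dy 0.0238 dz 0.00083
-165: dx 0.0115 dy 0.0277 dz 0.00083
```

send_rows([
  {"grip": 1, "dx": 0.0, "dy": 0, "dz": 0.012, "ax": 0, "ay": 0, "az": 0},
  {"grip": 1, "dx": 0.0115, "dy": 0.0277, "dz": 0.001, "ax": 0, "ay": 0, "az": 0},
  {"grip": 1, "dx": 0.004, "dy": 0.03, "dz": 0.001, "ax": 0, "ay": 0, "az": 0},
  {"grip": 1, "dx": -0.004, "dy": 0.03, "dz": 0.001, "ax": 0, "ay": 0, "az": 0},
  {"grip": 1, "dx": -0.0115, "dy": 0.0277, "dz": 0.001, "ax": 0, "ay": 0, "az": 0},
])

```text
clock: 8.52
eef_pos: [587.0, 150.9, 191.1]
tcp_rot: [0.192, 0.981, -0.004, -0.003]
force: [-4.8, -8.7, 0.6]
finger_gap: -0.005
gripper_force: 3.9
```

```bash
python3 pos.py
```

```text
t 8.53 pressxy [-39.9  20.4] z 191.1 ang 152.9 r 44.8 Ftan -9.3 Frad -3.4 Fz 0.6 torque -0.415
```

send_rows([
  {"grip": 1, "dx": -0.0183, "dy": 0.0238, "dz": 0, "ax": 0, "ay": 0, "az": 0},
  {"grip": 1, "dx": -0.0238, "dy": 0.0183, "dz": 0, "ax": 0, "ay": 0, "az": 0},
  {"grip": 1, "dx": -0.0277, "dy": 0.0115, "dz": 0, "ax": 0, "ay": 0, "az": 0},
  {"grip": 1, "dx": -0.0298, "dy": 0.0039, "dz": 0, "ax": 0, "ay": 0, "az": 0},
  {"grip": 1, "dx": -0.0298, "dy": -0.0039, "dz": 0, "ax": 0, "ay": 0, "az": 0},
  {"grip": 1, "dx": -0.0277, "dy": -0.0115, "dz": 0, "ax": 0, "ay": 0, "az": 0},
  {"grip": 1, "dx": -0.0238, "dy": -0.0183, "dz": 0, "ax": 0, "ay": 0, "az": 0},
])

```text
clock: 9.4
eef_pos: [654.7, 139.6, 189.3]
tcp_rot: [0.192, 0.981, 0.002, -0.007]
force: [-7.7, 9.4, 0.2]
finger_gap: 0.001
gripper_force: 5.0
```

```bash
python3 pos.py
```

```text
t 9.4 pressxy [27.1 35.4] z 189.3 ang 52.6 r 44.6 Ftan -12.0 Frad -1.9 Fz 0.2 torque -0.536
```

send_rows([
  {"grip": 1, "dx": -0.0183, "dy": -0.0238, "dz": 0, "ax": 0, "ay": 0, "az": 0},
  {"grip": 1, "dx": -0.0115, "dy": -0.0277, "dz": 0, "ax": 0, "ay": 0, "az": 0},
  {"grip": 1, "dx": -0.0039, "dy": -0.0298, "dz": 0, "ax": 0, "ay": 0, "az": 0},
])

```text
clock: 9.78
eef_pos: [659.3, 106.0, 190.8]
tcp_rot: [0.192, 0.981, 0.005, -0.002]
force: [1.6, 11.5, -3.5]
finger_gap: -0.001
gripper_force: 5.0
```

```bash
python3 pos.py
```

```text
t 9.78 pressxy [44.1  6. ] z 190.8 ang 7.8 r 44.5 Ftan -11.5 Frad -1.3 Fz -3.5 torque -0.512
```

send_rows([
  {"grip": 1, "dx": 0.0039, "dy": -0.0298, "dz": 0, "ax": 0, "ay": 0, "az": 0},
  {"grip": 1, "dx": 0.0115, "dy": -0.0277, "dz": 0, "ax": 0, "ay": 0, "az": 0},
])

```text
clock: 10.02
eef_pos: [648.1, 85.0, 192.6]
tcp_rot: [0.192, 0.981, 0.004, 0.003]
force: [6.1, 6.9, -2.0]
finger_gap: -0.003
gripper_force: 3.6
```

```bash
python3 pos.py
```

```text
t 10.03 pressxy [ 41.6 -17.6] z 192.6 ang 337.1 r 45.1 Ftan -9.2 Frad -0.6 Fz -2.0 torque -0.416
```

send_rows([
  {"grip": 1, "dx": 0.0183, "dy": -0.0238, "dz": 0.001, "ax": 0, "ay": 0, "az": 0},
  {"grip": 1, "dx": 0.0238, "dy": -0.0183, "dz": 0.001, "ax": 0, "ay": 0, "az": 0},
  {"grip": 1, "dx": 0.0277, "dy": -0.0115, "dz": 0.001, "ax": 0, "ay": 0, "az": 0},
  {"grip": 1, "dx": 0.0298, "dy": -0.0039, "dz": 0.001, "ax": 0, "ay": 0, "az": 0},
])

```text
clock: 10.52
eef_pos: [606.0, 75.1, 193.0]
tcp_rot: [0.192, 0.981, 0.002, 0.008]
force: [11.0, -2.5, 0.1]
finger_gap: 0.001
gripper_force: 4.9
```

```bash
python3 pos.py
```

```text
t 10.53 pressxy [  6.4 -42.6] z 193.0 ang 278.5 r 43.1 Ftan -11.3 Frad -0.2 Fz 0.1 torque -0.486
```

send_rows([
  {"grip": 1, "dx": 0.0298, "dy": 0.0039, "dz": 0.005, "ax": 0, "ay": 0, "az": 0},
  {"grip": 1, "dx": 0.0277, "dy": 0.0115, "dz": 0.005, "ax": 0, "ay": 0, "az": 0},
  {"grip": 1, "dx": 0.0238, "dy": 0.0183, "dz": 0.005, "ax": 0, "ay": 0, "az": 0},
])

```text
clock: 10.9
eef_pos: [582.7, 96.6, 190.4]
tcp_rot: [0.192, 0.981, -0.001, 0.01]
force: [7.9, -10.0, 6.5]
finger_gap: -0.005
gripper_force: 6.1
```

```bash
python3 pos.py
```

```text
t 10.9 pressxy [-23.3 -31.6] z 190.4 ang 233.6 r 39.2 Ftan -12.7 Frad -1.5 Fz 6.5 torque -0.497
```

send_rows([
  {"grip": 1, "dx": 0.0183, "dy": 0.0238, "dz": 0.001, "ax": 0, "ay": 0, "az": 0},
  {"grip": 1, "dx": 0.0115, "dy": 0.0277, "dz": 0.001, "ax": 0, "ay": 0, "az": 0},
  {"grip": 1, "dx": 0.0039, "dy": 0.0298, "dz": 0.001, "ax": 0, "ay": 0, "az": 0},
])

```text
clock: 11.28
eef_pos: [575.6, 131.0, 184.8]
tcp_rot: [0.192, 0.981, -0.004, 0.002]
force: [-2.1, -10.0, 2.6]
finger_gap: -0.0
gripper_force: 4.6
```

```bash
python3 pos.py
```

```text
t 11.28 pressxy [-42.9  -2.3] z 184.8 ang 183.1 r 42.9 Ftan -10.1 Frad -1.3 Fz 2.6 torque -0.434
```

send_rows([
  {"grip": 1, "dx": -0.0039, "dy": 0.0298, "dz": 0, "ax": 0, "ay": 0, "az": 0},
  {"grip": 1, "dx": -0.0115, "dy": 0.0277, "dz": 0, "ax": 0, "ay": 0, "az": 0},
])

```text
clock: 11.52
eef_pos: [587.1, 151.0, 182.5]
tcp_rot: [0.192, 0.981, -0.004, -0.002]
force: [-4.8, -7.8, 0.9]
finger_gap: -0.004
gripper_force: 3.8
```

```bash
python3 pos.py
```

```text
t 11.53 pressxy [-39.8  20.5] z 182.5 ang 152.8 r 44.8 Ftan -8.7 Frad -2.8 Fz 0.9 torque -0.392
```

send_rows([
  {"grip": 1, "dx": -0.0183, "dy": 0.0238, "dz": 0, "ax": 0, "ay": 0, "az": 0},
  {"grip": 1, "dx": -0.0238, "dy": 0.0183, "dz": 0, "ax": 0, "ay": 0, "az": 0},
])

```text
clock: 11.78
eef_pos: [606.7, 161.2, 180.8]
tcp_rot: [0.192, 0.981, -0.004, -0.006]
force: [-8.6, -4.7, 0.5]
finger_gap: 0.002
gripper_force: 4.1
```

```bash
python3 pos.py
```

```text
t 11.78 pressxy [-25.5  37.3] z 180.8 ang 124.4 r 45.2 Ftan -9.4 Frad -2.8 Fz 0.5 torque -0.424
```

send_rows([
  {"grip": 1, "dx": -0.0277, "dy": 0.0115, "dz": 0, "ax": 0, "ay": 0, "az": 0},
  {"grip": 1, "dx": -0.0298, "dy": 0.0039, "dz": 0, "ax": 0, "ay": 0, "az": 0},
])

```text
clock: 12.02
eef_pos: [628.7, 160.1, 180.0]
tcp_rot: [0.192, 0.981, -0.002, -0.008]
force: [-11.6, -0.3, 1.3]
finger_gap: -0.0
gripper_force: 4.7
```

```bash
python3 pos.py
```

```text
t 12.03 pressxy [-4.7 44.6] z 180.0 ang 96.0 r 44.8 Ftan -11.0 Frad -3.5 Fz 1.3 torque -0.494
```

send_rows([
  {"grip": 1, "dx": -0.0298, "dy": -0.0039, "dz": 0, "ax": 0, "ay": 0, "az": 0},
  {"grip": 1, "dx": -0.0277, "dy": -0.0115, "dz": 0, "ax": 0, "ay": 0, "az": 0},
])

```text
clock: 12.28
eef_pos: [647.5, 148.6, 180.1]
tcp_rot: [0.192, 0.981, 0.001, -0.009]
force: [-10.9, 6.3, 0.7]
finger_gap: 0.001
gripper_force: 5.3
```

```bash
python3 pos.py
```

```text
t 12.28 pressxy [17.  41.1] z 180.1 ang 67.5 r 44.5 Ftan -12.2 Frad -3.2 Fz 0.7 torque -0.542
```

send_rows([
  {"grip": 1, "dx": -0.0238, "dy": -0.0183, "dz": 0, "ax": 0, "ay": 0, "az": 0},
])

```text
clock: 12.4
eef_pos: [654.6, 139.6, 180.4]
tcp_rot: [0.192, 0.981, 0.002, -0.007]
force: [-7.3, 9.1, -1.1]
finger_gap: -0.004
gripper_force: 4.9
```

```bash
python3 pos.py
```

```text
t 12.4 pressxy [27.  35.4] z 180.4 ang 52.7 r 44.5 Ftan -11.6 Frad -1.6 Fz -1.1 torque -0.515
```

send_rows([
  {"grip": 1, "dx": -0.0183, "dy": -0.0238, "dz": 0, "ax": 0, "ay": 0, "az": 0},
  {"grip": 1, "dx": -0.0115, "dy": -0.0277, "dz": 0, "ax": 0, "ay": 0, "az": 0},
])

```text
clock: 12.65
eef_pos: [661.7, 116.9, 182.0]
tcp_rot: [0.192, 0.981, 0.004, -0.002]
force: [-1.3, 12.7, -2.9]
finger_gap: -0.001
gripper_force: 5.3
```

```bash
python3 pos.py
```

```text
t 12.65 pressxy [42.2 17.1] z 182.0 ang 22.1 r 45.5 Ftan -12.7 Frad -1.3 Fz -2.9 torque -0.576
```

send_rows([
  {"grip": 1, "dx": -0.0039, "dy": -0.0298, "dz": 0, "ax": 0, "ay": 0, "az": 0},
])

```text
clock: 12.78
eef_pos: [659.1, 107.8, 182.0]
tcp_rot: [0.192, 0.981, 0.007, -0.002]
force: [2.2, 17.8, -4.5]
finger_gap: -0.003
gripper_force: 8.1
```

```bash
python3 pos.py
```

```text
t 12.78 pressxy [43.2  7.7] z 182.0 ang 10.1 r 43.9 Ftan -17.9 Frad -1.6 Fz -4.5 torque -0.784
```

Torque jumped at a finger angle of about 10–20°, so the platen is on the board. Now half a turn more, to about −170°.

send_rows([
  {"grip": 1, "dx": 0.0039, "dy": -0.0298, "dz": 0.001, "ax": 0, "ay": 0, "az": 0},
  {"grip": 1, "dx": 0.0115, "dy": -0.0277, "dz": 0.001, "ax": 0, "ay": 0, "az": 0},
  {"grip": 1, "dx": 0.0183, "dy": -0.0238, "dz": 0.001, "ax": 0, "ay": 0, "az": 0},
  {"grip": 1, "dx": 0.0238, "dy": -0.0183, "dz": 0.001, "ax": 0, "ay": 0, "az": 0},
  {"grip": 1, "dx": 0.0277, "dy": -0.0115, "dz": 0.001, "ax": 0, "ay": 0, "az": 0},
  {"grip": 1, "dx": 0.0298, "dy": -0.0039, "dz": 0.001, "ax": 0, "ay": 0, "az": 0},
])

```text
clock: 13.52
eef_pos: [609.5, 75.1, 184.4]
tcp_rot: [0.192, 0.981, 0.003, 0.012]
force: [18.6, -3.4, -2.9]
finger_gap: 0.002
gripper_force: 8.7
```

```bash
python3 pos.py
```

```text
t 13.53 pressxy [  9.7 -41.3] z 184.4 ang 283.2 r 42.4 Ftan -18.9 Frad 0.5 Fz -2.9 torque -0.803
```

send_rows([
  {"grip": 1, "dx": 0.0298, "dy": 0.0039, "dz": 0.001, "ax": 0, "ay": 0, "az": 0},
  {"grip": 1, "dx": 0.0277, "dy": 0.0115, "dz": 0.001, "ax": 0, "ay": 0, "az": 0},
  {"grip": 1, "dx": 0.0238, "dy": 0.0183, "dz": 0.001, "ax": 0, "ay": 0, "az": 0},
])

```text
clock: 13.9
eef_pos: [585.4, 93.8, 185.3]
tcp_rot: [0.192, 0.981, -0.003, 0.014]
force: [14.5, -16.5, 3.3]
finger_gap: -0.004
gripper_force: 9.8
```

```bash
python3 pos.py
```

```text
t 13.9 pressxy [-19.7 -33.1] z 185.3 ang 239.2 r 38.6 Ftan -21.9 Frad -1.7 Fz 3.3 torque -0.843
```

send_rows([
  {"grip": 1, "dx": 0.0183, "dy": 0.0238, "dz": 0, "ax": 0, "ay": 0, "az": 0},
  {"grip": 1, "dx": 0.0115, "dy": 0.0277, "dz": 0, "ax": 0, "ay": 0, "az": 0},
  {"grip": 1, "dx": 0.0026, "dy": 0.02, "dz": 0, "ax": 0, "ay": 0, "az": 0},
])

```text
clock: 14.28
eef_pos: [577.0, 123.5, 183.6]
tcp_rot: [0.192, 0.981, -0.007, 0.005]
force: [-0.4, -22.3, 8.8]
finger_gap: -0.003
gripper_force: 10.2
```

```bash
python3 pos.py
```

```text
t 14.28 pressxy [-38.8  -8.7] z 183.6 ang 192.7 r 39.8 Ftan -22.0 Frad -3.3 Fz 8.8 torque -0.877
```

send_rows([
  {"grip": 1, "dx": -0.001, "dy": -0.03, "dz": 0, "ax": 0, "ay": 0, "az": 0},
  {"grip": 1, "dx": 0, "dy": -0.01, "dz": -0.05, "ax": 0, "ay": 0, "az": 0},
  {"grip": 1, "dx": 0, "dy": 0, "dz": -0.12, "ax": 0, "ay": 0, "az": 0},
  {"grip": 1, "dx": 0, "dy": 0, "dz": -0.12, "ax": 0, "ay": 0, "az": 0},
  {"grip": 1, "dx": 0.14, "dy": 0, "dz": 0, "ax": 0, "ay": 0, "az": 0},
  {"grip": 1, "dx": 0.14, "dy": 0, "dz": 0, "ax": 0, "ay": 0, "az": 0},
  {"grip": 1, "dx": 0.14, "dy": 0, "dz": 0, "ax": 0, "ay": 0, "az": 0},
  {"grip": 1, "dx": 0.1, "dy": 0, "dz": 0, "ax": 0, "ay": 0, "az": 0},
  {"grip": 1, "dx": 0, "dy": 0, "dz": 0, "ax": 0, "ay": 0, "az": 0},
])

```text
clock: 15.4
eef_pos: [373.4, 195.5, 296.6]
tcp_rot: [0.19, 0.982, 0.001, 0.001]
force: [0.7, -0.1, 0.2]
finger_gap: 0.0
gripper_force: 0.0
```

```bash
python3 chk.py pics/final.png; python3 - <<'E'
from rig import imaging
from h import *
yaw=-.387;c,s=np.cos(yaw),np.sin(yaw);Rm=np.array([[c,-s],[s,c]])
for n in("top","side"):
    t=imaging.snapshot(n);C=cloud(t);q=(C[...,:2]-[616.2,117])@Rm;x,y,z=q[...,0],q[...,1],C[...,2];r=np.hypot(x,y)
    m=(r<12)&(z>190)&(z<240);print(n,"head",np.median(z[m]))
    m=(x>-42)&(x<-30)&(abs(y)<60)&(z<115)&(z>68);print("platen",np.median(z[m]))
    m=(r>20)&(r<75)&(z>185)&(z<235);print("bar z",np.median(z[m]),"ang",np.degrees(np.arctan2(*np.linalg.svd(q[m]-q[m].mean(0),full_matrices=False)[2][0][::-1]))%180)
E
```

```text
left 25 slope -0.10434262740132391 y@-90 61.77178394985515
right 31 slope 0.04884479173836203 y@-90 -60.76768968264701
front 36 [-127.92758985 -126.95650191 -126.41777195]
front slope [ 1.38030937e-03 -1.26390971e+02]
top head 208.19840908996105
platen 76.95457585098359
bar z 197.4118914865801 ang 167.49688543390977
side head 207.4507946200722
platen 76.73047283463598
bar z 196.65562429591637 ang 167.49385397288071
```

View pics/final.png

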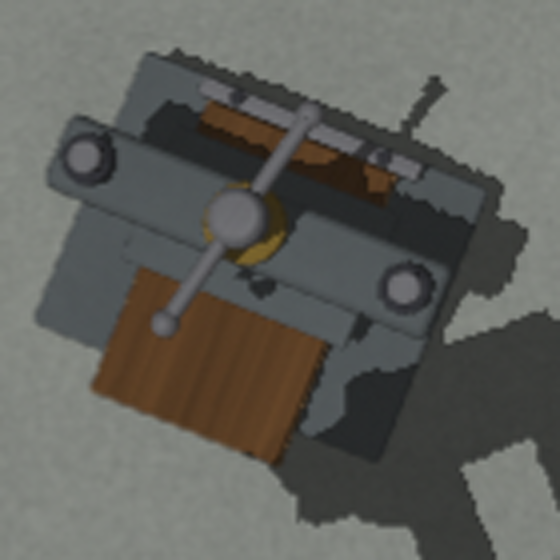

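The board is still flush and the hand is clear. The screw has sunk about 16.2 mm and the platen about 11.7 mm, so the spring pack is squeezed by roughly 4.5 mm, or 0.55 turn.

```bash
python3 -c "
from rig import workorder
print(workorder.hand_in())"
```

```text
the job is handed in; nothing more can be done
None
```

The board is home along the fence and pressed about half a turn past contact (0.52 turn by the contact feel, 0.56 by the platen's travel). The press is released, the other things were left untouched, and the job is handed in; no verdict was shown.

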